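# Set the trimming angle and present the trimming tool

### The job

Get ready to trim the upturned clay cup on the turntable. First turn the angle gauge's knob, leaving the pointer itself and the red mark alone, until the yellow pointer's tip stands in line with the red mark. Then draw the red-handled trimming tool straight up out of its block, lean it over so that it is parallel to the gauge's pointer with its handle leaning to the same side and its loop end down, and finish while still holding it still like that, with the loop a few centimetres above the middle of the cup's foot, not touching the cup; do not shift the other tools and pots.

Things in the scene. Friction and masses are not known exactly. Their poses are not given: they have to be found in the camera images.
- gauge: angle gauge, fixed, left or right of the turntable, turned up to 0.3 rad. Green base 190 x 120 x 30 mm, origin at the centre of its underside. Knob on top, 60 mm from the centre to -x. An open upright aluminium arc (radius 115 mm, top 170 mm above the table) stands across x at +75 mm; the pointer swings beyond it, at x +90 mm. Pointer and mark lean from upright to the gauge's -y.
- gauge_knob (a joint): black knob on the gauge, in rad, 0 to 3.0, grows clockwise seen from above, starts at 0 to 0.6. The pointer leans 0.1 + 0.3 x this value (rad) from upright, to the gauge's -y. Light friction (0.03 N m), stays where it is left. At the start the mark always lies farther over than the pointer: turn clockwise, by about 0.7 to 2.4 rad.
- gauge_knob_grip (a point): point on the knob's vertical axis at gripping height, 67 mm above the table. The knob's grip is a bar 42 mm long and 14 mm wide, its top 7 mm above this point, on a disc of 44 mm diameter whose top is 23 mm below it. x axis along the bar (pinch it across, along y); turns with the knob.
- pointer: the gauge's yellow needle, 6 mm wide, 106 mm long; origin on its pivot, 50 mm above the table; z along the needle to its tip, x along its pivot (gauge's x). Not to be pushed directly.
- pointer_tip (a point): tip of the pointer, 106 mm from the pivot; axes like pointer, so z is the pointer's direction.
- mark_edge (a point): the pointer's place at the middle of the red mark, a red clip 9 mm wide on the arc: pointer tip and this point coincide when they are in line. 106 mm from the pivot; lean of 0.5 to 0.8 rad from upright. The clip is stiff on the arc and must stay where it is.
- tool_block: dark wooden block, fixed, 60 x 170 x 65 mm, origin at the centre of its underside; three holes of 19 mm diameter in its top, in a row along its y at -55, 0 and +55 mm. Turned by up to 0.3 rad, on the side of the turntable opposite to the gauge.
- red_tool: red-handled tool, loose, 50 to 100 g, upright in one of the holes, its brass collar (26 mm wide, 6 mm thick) resting on the block; any yaw. Origin on its axis at the collar's underside; z along its axis to the handle's end. Round handle 16 mm thick from 6 to 104 mm above the origin; brass shank 15 mm thick to -30 mm, steel wire loop 12 mm wide to -52 mm: raise it 60 mm or more to clear the block.
- red_tool_tip (a point): end of the red tool's loop, on the axis 52 mm below its origin; axes like red_tool.
- blue_tool: blue trimming tool standing upright in one of the block's three holes. Same size and make as red_tool, only its handle is blue. Origin on its axis at the underside of the collar, z towards the handle's end. Bystander.
- wood_tool: light wood trimming tool standing upright in one of the block's three holes. Same size and make as red_tool, only its handle is light wood. Origin on its axis at the underside of the collar, z towards the handle's end. Bystander.
- turntable: grey round turntable, fixed, 190 mm diameter, top 50 mm above the table, origin at the centre of its underside; between gauge and block.
- cup: terracotta cup standing upside down on the turntable, 70 mm tall, 76 mm diameter at the rim below and 56 mm at its foot on top; loose. Origin at the centre of its rim, z up.
- cup_foot (a point): centre of the cup's foot, the upper face of the upturned cup, 120 mm above the table; z up.
- cup_left: terracotta cup, 74 mm diameter, 72 mm tall, upright on the table beyond the task's things; origin at the centre of its underside. Bystander.
- cup_right: another terracotta cup like cup_left. Bystander.
- bowl: terracotta bowl, 110 mm diameter, 40 mm tall, origin under its centre. Bystander.
- glaze_jar: white closed jar, 70 mm diameter, 90 mm tall, origin under its centre. Bystander.

How it is judged:
By the outcome, as a careful person would: the job done as asked, in the order asked, and still so for the second after the job is handed in, while the arm keeps its last pose, push and grip.
It also fails if it takes over 72 s, if anything falls off the work surface, if the arm or the gripper's body presses on something with over 40 N, if the wrist force passes 120 N, or if a joint passes its speed limit or range.

### The arm

A 6-joint arm with a two-finger parallel gripper is mounted at the origin on the work surface. World frame = base frame: x ahead of the robot, y to its left, z up, the work surface at z = 0. Lengths are in mm, angles in rad, forces in N, time in s.
With the tool pointing down it reaches from about 275 to 825 mm from the base axis. Payload 4.9 kg.
Tool frame: the origin (TCP) lies on the mounting face of the last link; the fingertips stand 173 mm ahead of it and the grasp point (between the pads) lies 155 mm ahead of it; y points along the fingers, z is the direction in which the jaws open and shut, and the axes are right-handed (so a half turn about y gives the same grasp; the last joint's range is limited). The gripper opens to 85 mm and grips with 20 to 120 N. Pads are 22 mm wide; open, the fingers measure 114 mm over their backs; the gripper's body (76 mm by 85 mm) begins 54 mm behind the grasp point. The pads swing forward as they close: fully open they stand 13 mm farther back than shut.
Start: joints at [1.11, 0.326, -0.193, 1.052, 0, 1.437], TCP at [176.553, 520.911, 404.681] pointing down, gripper open.
Joint ranges: [-2.65, 2.65], [-0.97, 1.79], [-1.3, 1.35], [-1.93, 2.1], [-1.47, 1.37], [-3.14, 3.14]. Speed limits (rad/s): [2.57, 2.57, 3.14, 3.14, 3.14, 3.14].

### API

Orientations are given as a unit quaternion [w, x, y, z].
In Python, from cell import bot gives the robot as it stands. Calls block until the motion is done:
- bot.movep(position, orientation): joint-space move of the TCP to a pose.
- bot.move_linear(position, attitude=None, vel=150): straight line of the TCP; attitude=None keeps the orientation; vel is the mean speed in mm/s.
- bot.move_joints(angles): joint-space move.
- bot.grip(opening, force=None): finger opening in mm; force is the grip in N (None keeps the last); returns when the fingers have stopped.
- bot.hold(seconds).
- bot.solve_ik(position, orientation): joint angles nearest the present ones, or None.
- bot.get_state(): the state.
- bot.read_camera(name): name is "scene" or "top"; returns the picture (384x512x3 uint8, red, green, blue); there is no depth.
- bot.camera_info(name): a dict with "fx", "fy", "cx", "cy" (pixels), "R" (3x3) and "t" (3): a world point X has camera coordinates R X + t. Camera axes: x right, y down, z forward; pixel columns grow to the right and rows downward; lengths in mm; the calibration is good to about 2 mm. A picture is of the moment at which its call begins. camera_info takes no time and is no camera call.
A pose or a line that the arm cannot do raises bot.PlanningError and nothing moves.
- bot.finish_job(): hands the job in, once; it reports no verdict.
The state is a dict: "time": time; "joint_positions": joint angles; "joint_velocities": joint speeds; "tau": joint torques, N m; "position": TCP position; "tcp_rot": TCP orientation; "force": force on the tool from outside, world axes, zero at the start; "wrist_torque": the same for the moment, N m; "gripper_width": finger opening in mm.
Only numpy, scipy, OpenCV 4.12 (cv2) and the standard library are available. Lean on these libraries where they do the work, as an engineer would, in place of code of your own. Each camera call takes 0.05 s, during which the arm holds its last target.

## Working session

There is one attempt and no reset: what is moved stays moved. The work goes in short steps, each a Python script; the robot and the scene stay as the last script left them, time stands still between calls to the robot, and variables do not carry over. Pictures are saved under pics/ and viewed, and the job is handed in when it is done.

```bash
ls; mkdir -p pics; python3 - <<'E'
from cell import bot
import cv2
for n in("scene","top"):
    im=bot.read_camera(n); cv2.imwrite(f"pics/{n}0.png",im[:,:,::-1])
    c=bot.camera_info(n); print(n,{k:(v.round(3).tolist() if hasattr(v,'round') and hasattr(v,'tolist') else v) for k,v in c.items()})
print(bot.get_state())
E
```

```text
pics
scene {'fx': 393.9201714543312, 'fy': 393.9201714543312, 'cx': 255.32536229449312, 'cy': 189.6128757824258, 'R': [[-0.669, 0.743, -0.022], [0.493, 0.421, -0.762], [-0.557, -0.52, -0.648]], 't': [405.509, -232.676, 1521.104]}
top {'fx': 447.06711963569404, 'fy': 447.06711963569404, 'cx': 247.1862063941303, 'cy': 195.91692415207265, 'R': [[-0.028, -0.999, -0.033], [-0.989, 0.033, -0.147], [0.148, 0.028, -0.989]], 't': [55.079, 629.431, 1211.364]}
{'time': 0.1, 'joint_positions': array([ 1.10978875e+00,  3.26882126e-01, -1.93516283e-01,  1.05197718e+00,
        9.68030933e-06,  1.43661424e+00]), 'joint_velocities': array([-0.00041171, -0.00192445,  0.00468157,  0.00110962,  0.00147823,
        0.00127251]), 'tau': array([-1.37502775e-04, -4.44239795e+01,  2.63038373e+01,  7.83791940e-03,
       -2.34256077e-04,  1.16922084e-05]), 'position': array([176.43353437, 520.65998528, 403.96087991]), 'tcp_rot': array([-0.69715356,  0.69821917, -0.11520364,  0.11486965]), 'force': array([ 0.2538659 , -0.03023154,  0.09789353]), 'wrist_torque': array([0.02029278, 0.00255284, 0.03179362]), 'gripper_width': 85.65704424466719}
```

View pics/scene0.png

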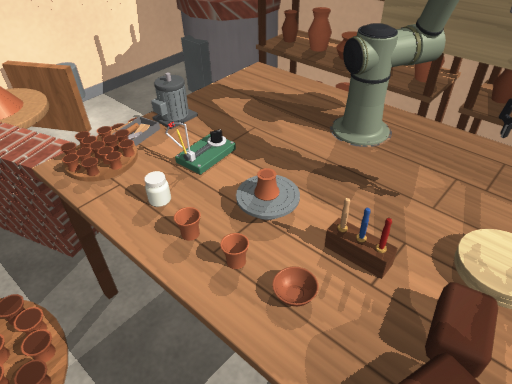

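View pics/top0.png

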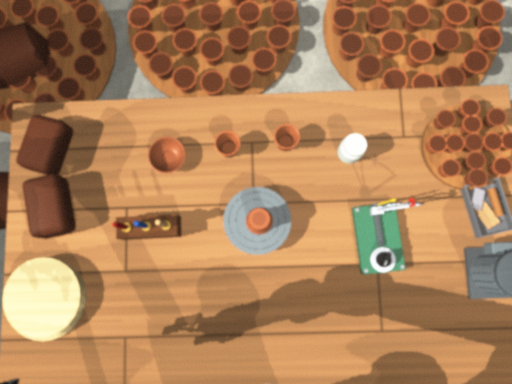

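The overview shows the gauge to the robot's right (top image around 380,240), the turntable in the middle (258,220) and the block to the left (148,227). The red tool is at the block's left end in the top image. I'll enlarge the details next.

```bash
cat > h.py <<'E'
import numpy as np, cv2
from cell import bot
def cam(n):
    c=bot.camera_info(n); return np.array([[c['fx'],0,c['cx']],[0,c['fy'],c['cy']],[0,0,1]]),np.array(c['R']),np.array(c['t'])
def ray(n,px):
    K,R,t=cam(n); d=R.T@np.linalg.solve(K,[px[0],px[1],1.]); return -R.T@t,d/np.linalg.norm(d)
def onz(n,px,z):
    o,d=ray(n,px); return o+d*(z-o[2])/d[2]
def onplane(n,px,p,nn):
    o,d=ray(n,px); return o+d*((p-o)@nn)/(d@nn)
def proj(n,X):
    K,R,t=cam(n); X=np.atleast_2d(X)@R.T+t; u=X@K.T; return u[:,:2]/u[:,2:]
def tri(a,b):
    o1,d1=ray('scene',a);o2,d2=ray('top',b)
    s=np.linalg.lstsq(np.c_[d1,-d2],o2-o1,rcond=None)[0]
    p,q=o1+s[0]*d1,o2+s[1]*d2; return (p+q)/2,np.linalg.norm(p-q)
E
python3 - <<'E'
import cv2
def z(n,x0,y0,x1,y1,k,o):
    im=cv2.imread(f"pics/{n}0.png")[y0:y1,x0:x1]; cv2.imwrite(f"pics/{o}.png",cv2.resize(im,None,fx=k,fy=k,interpolation=cv2.INTER_CUBIC))
z("scene",160,110,250,180,8,"sg");z("top",340,185,430,285,6,"tg")
z("scene",315,185,405,275,6,"sb");z("top",100,205,200,255,7,"tb")
E
```

```text
(no output)
```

View pics/sg.png

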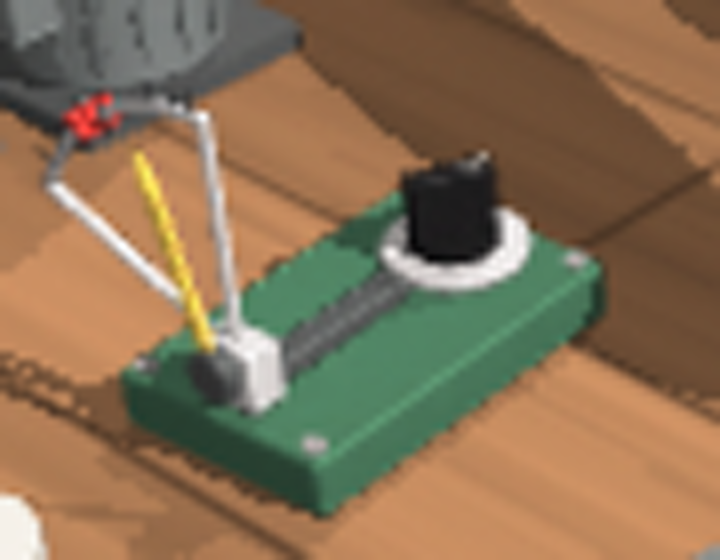

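View pics/tg.png

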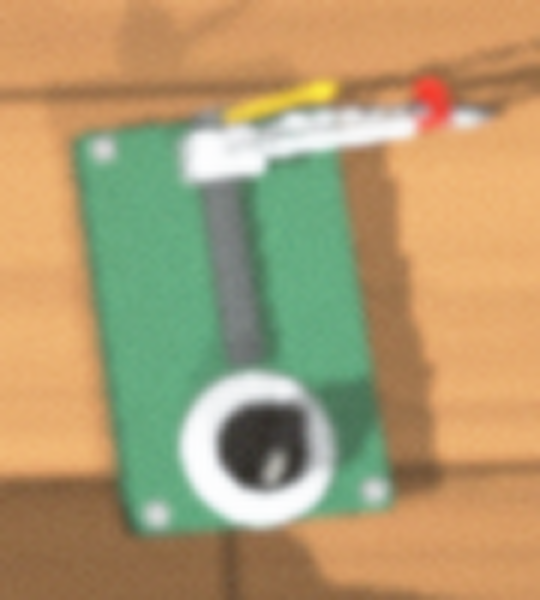

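View pics/sb.png

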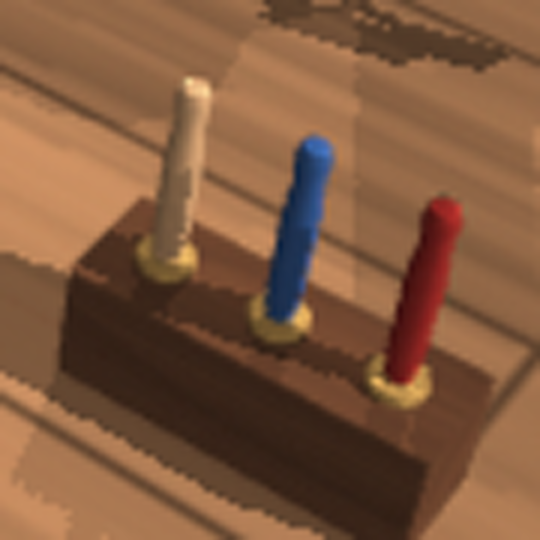

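View pics/tb.png

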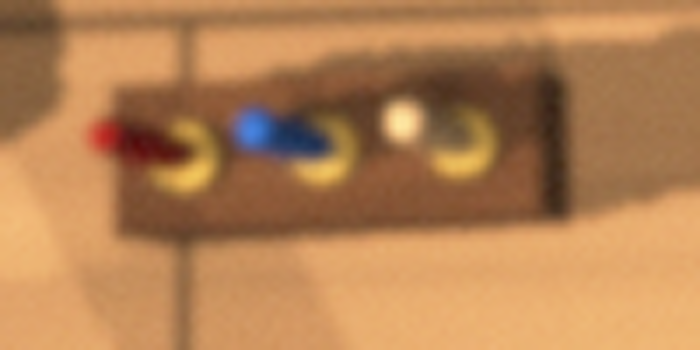

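```bash
python3 - <<'E'
from h import *
import cv2
for n,(x0,y0,x1,y1) in {"top":(360,240,405,280),"scene":(200,120,235,150)}.items():
    im=cv2.imread(f"pics/{n}0.png")[y0:y1,x0:x1]; im=np.clip(im.astype(float)*1.0,0,255)
    im=(255*(im/255)**.5).astype(np.uint8)
    cv2.imwrite(f"pics/k_{n}.png",cv2.resize(im,None,fx=16,fy=14,interpolation=cv2.INTER_NEAREST))
for n in("top","scene"):
    K,R,t=cam(n); print(n,(-R.T@t).round(0))
# screws
print("top screws")
S=[]
for u,v in [(102,149),(155,516),(375,491)]:
    p=onz("top",(340+(u+.5)/6-.5,185+(v+.5)/6-.5),31); S.append(p); print(p.round(1))
for u,v in [(145,365),(315,443),(575,260)]:
    print("sc",onz("scene",(160+(u+.5)/8-.5,110+(v+.5)/8-.5),31).round(1))
# green
for n in("top","scene"):
    im=cv2.imread(f"pics/{n}0.png"); hsv=cv2.cvtColor(im,cv2.COLOR_BGR2HSV)
    m=cv2.inRange(hsv,(60,80,60),(90,255,255)); 
    cs,_=cv2.findContours(m,0,2); c=max(cs,key=cv2.contourArea)
    hull=cv2.convexHull(c)[:,0]
    P=np.array([onz(n,p,30)[:2] for p in hull]).astype(np.float32)
    print(n,cv2.minAreaRect(P))
E
```

```text
top [ 445.    0. 1292.]
scene [1233.  588.  817.]
top screws
[ 584.6 -271.    31. ]
[ 414.2 -284.3   31. ]
[ 422.7 -385.3   31. ]
sc [ 594.8 -370.9   31. ]
sc [ 584.8 -272.2   31. ]
sc [ 416.5 -285.6   31. ]
top ((500.0653076171875, -293.1715393066406), (183.0475616455078, 52.69223403930664), 4.172255516052246)
scene ((516.5355224609375, -311.34759521484375), (203.86244201660156, 139.0958709716797), 4.36205530166626)
```

View pics/k_top.png

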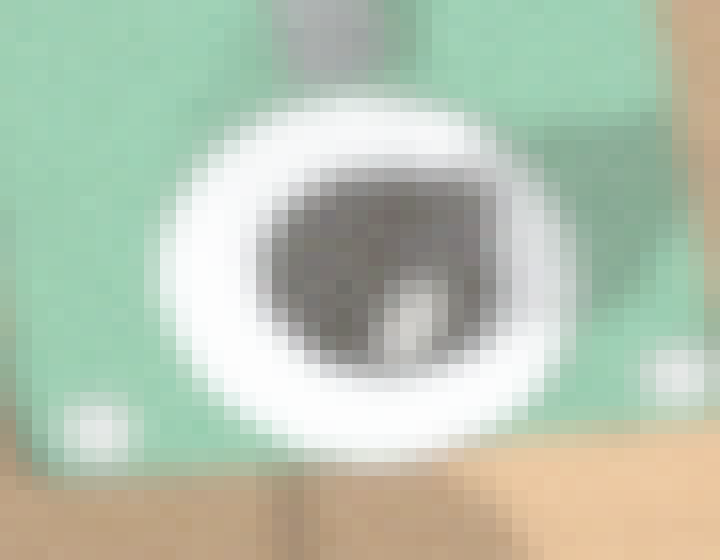

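View pics/k_scene.png

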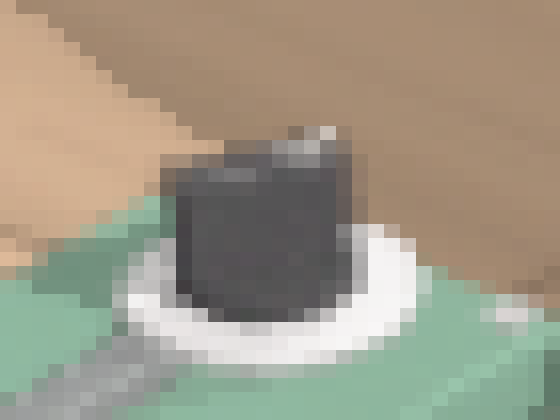

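```bash
cat >> h.py <<'E'
yaw=0.08; G=np.array([504.3,-328.3,0]); gx=np.array([np.cos(yaw),np.sin(yaw),0]); gy=np.array([-np.sin(yaw),np.cos(yaw),0])
def lean(n,px):
    P=G+90*gx+np.array([0,0,50]); q=onplane(n,px,P,gx)-P
    return np.arctan2(-q@gy,q[2]), np.hypot(q@gy,q[2])
KN=G-60*gx
E
python3 - <<'E'
from h import *
print("knob centre",KN)
im=cv2.imread("pics/top0.png");hsv=cv2.cvtColor(im,cv2.COLOR_BGR2HSV)
print("screw check",proj("top",KN+[0,0,67]),proj("scene",KN+[0,0,67]),proj("top",KN+[0,0,44]),proj("scene",KN+[0,0,44]))
z=lambda u,v,kx,ky,x0,y0:(x0+u/kx-.5,y0+v/ky-.5)
for nm,p in {"left end":("scene",z(165,172,16,14,200,120)),"right":("scene",z(350,142,16,14,200,120)),
 "line far":("top",z(395,350,16,14,360,240)),"line near":("top",z(430,280,16,14,360,240)),
 "sline end":("scene",z(330,133,16,14,200,120)),"sline in":("scene",z(285,152,16,14,200,120))}.items():
    q=onz(*p,74); print(nm,q.round(1),(q-KN)[:2].round(1))
for n in("top","scene"):
    im=cv2.imread(f"pics/{n}0.png");hsv=cv2.cvtColor(im,cv2.COLOR_BGR2HSV)
    x0,y0,x1,y1=dict(top=(360,190,430,215),scene=(160,115,200,165))[n]
    for c,m in dict(yellow=cv2.inRange(hsv,(20,110,110),(35,255,255)),red=cv2.inRange(hsv,(0,190,150),(6,255,255))).items():
        ys,xs=np.nonzero(m[y0:y1,x0:x1]); pts=np.c_[xs+x0,ys+y0]
        L=[lean(n,p) for p in pts]; L=np.array(L)
        o=L[:,1].argmax()
        print(n,c,len(pts),pts.mean(0),"mean lean/r",L.mean(0).round(3),"far",L[o].round(3),pts[o], "leans r>50:",np.median(L[L[:,1]>50,0]).round(3))
E
```

```text
knob centre [ 444.49189762 -333.09488164    0.        ]
screw check [[386.00245769 258.88023343]] [[215.81675475 132.15934587]] [[383.69837415 258.94483317]] [[216.37424538 137.62706265]]
left end [ 463.8 -342.7   74. ] [19.3 -9.6]
right [ 427.5 -321.4   74. ] [-17.   11.7]
line far [ 429.8 -325.3   74. ] [-14.7   7.8]
line near [ 442.8 -332.1   74. ] [-1.7  1. ]
sline end [ 427.3 -327.9   74. ] [-17.1   5.2]
sline in [ 440.1 -329.1   74. ] [-4.4  4. ]
top yellow 64 [387.4375   201.171875] mean lean/r [ 0.365 62.36 ] far [7.50000e-02 1.23185e+02] [392 198] leans r>50: 0.179
top red 11 [411.63636364 200.18181818] mean lean/r [ 1.41  99.694] far [  1.917 124.317] [413 202] leans r>50: 1.384
scene yellow 48 [181.27083333 141.52083333] mean lean/r [ 0.273 54.324] far [ 0.252 99.807] [177 129] leans r>50: 0.262
scene red 4 [170.25 125.  ] mean lean/r [  0.502 115.219] far [  0.49  118.507] [170 124] leans r>50: 0.491
```

```bash
cat >> h.py <<'E'
def cen(n,im,c,box):
    hsv=cv2.cvtColor(im,cv2.COLOR_BGR2HSV); x0,y0,x1,y1=box
    m=(cv2.inRange(hsv,(20,110,110),(35,255,255)) if c=='y' else cv2.inRange(hsv,(0,150,110),(8,255,255))|cv2.inRange(hsv,(172,150,110),(180,255,255)))
    ys,xs=np.nonzero(m[y0:y1,x0:x1]); return np.c_[xs+x0,ys+y0].astype(float)
def leanx(n,px,xo):
    P=G+xo*gx+np.array([0,0,50]); q=onplane(n,px,P,gx)-P
    return np.arctan2(-q@gy,q[2]), np.hypot(q@gy,q[2])
BT=(400,190,420,215); BS=(160,115,200,165)
E
python3 - <<'E'
from h import *
s=cv2.imread("pics/scene0.png");t=cv2.imread("pics/top0.png")
a=cen('scene',s,'r',(160,115,180,135));b=cen('top',t,'r',(400,190,420,215))
print(len(a),a.mean(0),len(b),b.mean(0))
p,e=tri(a.mean(0),b.mean(0)); q=p-G; print("mark tri",p,e,"local",q@gx,q@gy,q[2], "lean",np.arctan2(-q@gy,q[2]-50),np.hypot(q@gy,q[2]-50))
for x in (70,75,80,90): print(x,leanx('scene',a.mean(0),x))
ys=cen('scene',s,'y',BS); 
vx,vy,x0,y0=cv2.fitLine(ys.astype(np.float32),2,0,.01,.01).ravel()
tip=ys[ys[:,1].argmin()]; print("tip",tip,ys[ys[:,1].argmax()])
for yy in (tip[1]-.5,ys[:,1].max()): 
    pt=(x0+vx/vy*(yy-y0),yy); print(pt,leanx('scene',pt,90))
A=np.array([x0+vx/vy*(tip[1]-y0),tip[1]]);B=np.array([x0+vx/vy*(ys[:,1].max()-y0),ys[:,1].max()])
P=G+90*gx; d=onplane('scene',A,P,gx)-onplane('scene',B,P,gx); print("dir lean",np.arctan2(-d@gy,d[2]),np.linalg.norm(d))
print("pivot px",proj('scene',P+[0,0,50]),proj('top',P+[0,0,50]))
yt=cen('top',t,'y',(375,190,402,215)); k=yt[yt[:,0].argmax()]; 
yt=cen('top',t,'y',(375,190,402,215)); print(k); p,e=tri(A,k);q=p-G;print("tip tri",q@gx,q@gy,q[2],e,np.arctan2(-q@gy,q[2]-50),np.hypot(q@gy,q[2]-50))
E
```

```text
20 [170.55 124.35] 37 [411.78378378 200.78378378]
mark tri [ 589.49038139 -387.91312221  144.85344976] 0.4570369350106419 local 80.15395311240727 -66.23042519757958 144.85344975812654 lean 0.6095434423201567 115.68770960162372
70 (np.float64(0.7456602779905233), np.float64(116.2800199414891))
75 (np.float64(0.6774924477081505), np.float64(115.63687484586661))
80 (np.float64(0.6088847101979171), np.float64(115.53560087686792))
90 (np.float64(0.472905493833652), np.float64(116.95676525838014))
tip [177. 129.] [185. 153.]
(np.float64(176.58027515500908), np.float64(128.5)) (np.float64(0.26453597875973694), np.float64(101.47483642980902))
(np.float64(185.40602330058937), np.float64(153.0)) (np.float64(0.2747132463147244), np.float64(11.501904188938848))
dir lean 0.26323497531713436 88.19902155069167
pivot px [[186.51640937 156.01593154]] [[375.96756677 204.66875373]]
[396. 199.]
tip tri 89.2474853881083 -27.135119865583043 145.49401102249482 0.17345859926047774 0.27685764789362693 99.27447240496382
```

```bash
python3 - <<'E'
from h import *
def mask(im,lo,hi,box):
    hsv=cv2.cvtColor(im,cv2.COLOR_BGR2HSV); x0,y0,x1,y1=box
    m=np.zeros(hsv.shape[:2],np.uint8); m[y0:y1,x0:x1]=cv2.inRange(hsv,lo,hi)[y0:y1,x0:x1]; return m
s=cv2.imread("pics/scene0.png");t=cv2.imread("pics/top0.png")
# collars by colour
for n,im,box in(("top",t,(110,215,185,240)),("scene",s,(325,215,395,260))):
    m=mask(im,(18,110,90),(32,255,255),box)
    cs,_=cv2.findContours(m,0,2)
    for c in cs:
        if cv2.contourArea(c)<6: continue
        (cx,cy),r=cv2.minEnclosingCircle(c); x,y,w,h=cv2.boundingRect(c)
        print(n,"collar",(round(cx,1),round(cy,1)),r,(x,y,w,h),onz(n,(x+w/2-.5,y+h/2-.5),70).round(1))
z=lambda u,v,k,x0,y0:(x0+(u+.5)/k-.5,y0+(v+.5)/k-.5)
for nm,a,b in(("red",z(443,213,6,315,185),z(106,136,7,100,205)),("blue",z(316,149,6,315,185),z(254,130,7,100,205)),("wood",z(196,88,6,315,185),z(402,120,7,100,205))):
    p,e=tri(a,b); print(nm,"end",p.round(1),round(e,2), onz("top",b,168).round(1),onz("scene",a,168).round(1))
# block top corners scene
for u,v in((142,200),(492,380),(420,462),(75,270)): print("blk",onz("scene",z(u,v,6,315,185),65).round(1))
for u,v in((118,235),(552,217),(548,75),(118,85)): print("blk top",onz("top",z(u,v,7,100,205),65).round(1))
# turntable & cup
m=cv2.inRange(cv2.cvtColor(t,cv2.COLOR_BGR2HSV),(90,25,60),(115,140,255)); m[:, :215]=0;m[:,300:]=0;m[:180]=0;m[262:]=0
c=max(cv2.findContours(m,0,2)[0],key=cv2.contourArea); print("tt",cv2.fitEllipse(cv2.convexHull(c)),onz("top",cv2.fitEllipse(cv2.convexHull(c))[0],50).round(1))
im=t[200:240,238:280]; cv2.imwrite("pics/ct.png",cv2.resize(im,None,fx=14,fy=14,interpolation=0))
im=s[160:215,235:300]; cv2.imwrite("pics/cs.png",cv2.resize(im,None,fx=10,fy=10,interpolation=0))
E
```

```text
top collar (126.5, 227.5) 4.94984769821167 (123, 223, 8, 9) [551.8 370.7  70. ]
top collar (146.0, 225.7) 4.722316265106201 (143, 221, 8, 10) [554.2 315.   70. ]
top collar (166.1, 224.7) 4.742259502410889 (162, 220, 9, 10) [555.3 260.9  70. ]
scene collar (380.6, 248.1) 4.764985084533691 (376, 245, 10, 8) [556.6 372.9  70. ]
scene collar (361.0, 237.0) 4.472236156463623 (357, 235, 9, 7) [557.2 318.8  70. ]
scene collar (342.0, 227.5) 4.272101879119873 (338, 225, 9, 7) [558.6 263.4  70. ]
red end [552.3 372.  164.7] 0.72 [551.8 371.3 168. ] [556.  372.9 168. ]
blue end [552.8 317.3 165.5] 1.07 [552.3 317.1 168. ] [555.8 318.  168. ]
wood end [554.5 262.7 167.5] 0.92 [554.2 263.  168. ] [555.4 262.6 168. ]
blk [528.5 233.1  65. ]
blk [524.5 400.5  65. ]
blk [582.9 399.   65. ]
blk [584.3 234.9  65. ]
blk top [522.3 399.9  65. ]
blk top [524.1 227.6  65. ]
blk top [580.3 228.9  65. ]
blk top [581.8 400.8  65. ]Traceback (most recent call last):
  File "<stdin>", line 22, in <module>
ValueError: max() iterable argument is empty
```

```bash
python3 - <<'E'
from h import *
s=cv2.imread("pics/scene0.png");t=cv2.imread("pics/top0.png")
print(cv2.cvtColor(t,cv2.COLOR_BGR2HSV)[220,[230,240,259,280]])
cv2.imwrite("pics/ct.png",cv2.resize(t[200:240,238:280],None,fx=14,fy=14,interpolation=0))
cv2.imwrite("pics/cs.png",cv2.resize(s[160:215,235:300],None,fx=10,fy=10,interpolation=0))
E
```

```text
[[ 92  18 181]
 [ 94  19 189]
 [  9 152 213]
 [ 90  15 120]]
```

View pics/ct.png

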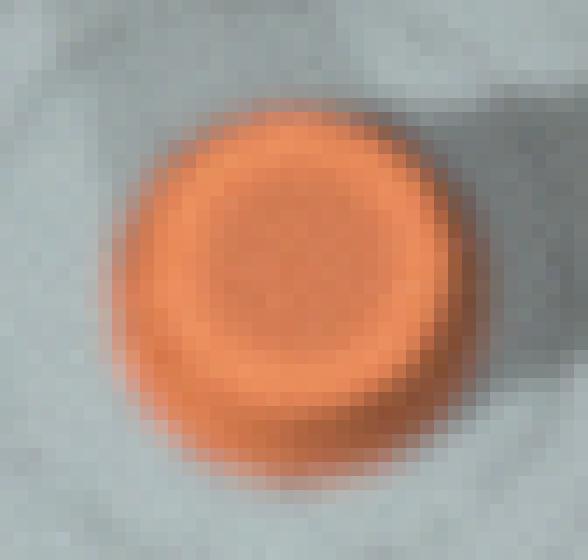

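View pics/cs.png

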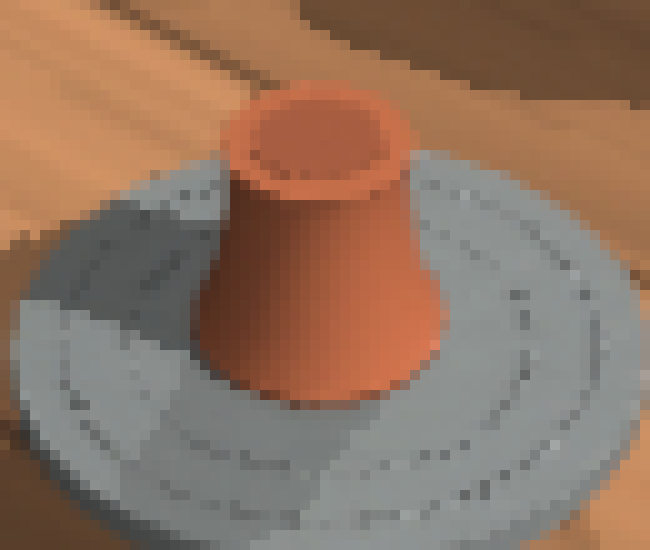

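Foot centre: top about (258.6,217.9), scene about (266.2,173.7). Next I'll cast those and check the planned poses with IK.

```bash
cat >> h.py <<'E'
from scipy.spatial.transform import Rotation as Ro
def quat(y,z):
    y=np.array(y,float)/np.linalg.norm(y); z=np.array(z,float); z-=y*(z@y); z/=np.linalg.norm(z)
    q=Ro.from_matrix(np.c_[np.cross(y,z),y,z]).as_quat(); return np.r_[q[3],q[:3]]
def down(a): return quat([0,0,-1],[np.cos(a),np.sin(a),0])
RED=np.array([553.,371.7,65.])
E
python3 - <<'E'
from h import *
print(onz("top",(258.64,217.93),120),onz("scene",(266.2,173.7),120),tri((266.2,173.7),(258.64,217.93)))
s=bot.get_state(); q=s['tcp_rot']; print(Ro.from_quat([*q[1:],q[0]]).as_matrix().round(3))
k0=.55; bar=yaw-k0
for tag,a in(("A",bar+np.pi/2),("B",bar-np.pi/2)):
    for dk in (0,1.15): 
        r=bot.solve_ik(KN+[0,0,224],down(a-dk)); print(tag,dk,None if r is None else r.round(3))
for a in(.03,.03+np.pi):
    r=bot.solve_ik(RED+[0,0,75+155],down(a)); print("tool",None if r is None else r.round(3))
    r=bot.solve_ik(RED+[0,0,75+155+80],down(a)); print("tool up",None if r is None else r.round(3))
th=.61; d=-np.sin(th)*gy+np.array([0,0,np.cos(th)])
F=np.array([450,-28,120])
F=(onz("top",(258.64,217.93),120)+onz("scene",(266.2,173.7),120))/2
for a in np.arange(0,6.3,.4):
    r=bot.solve_ik(F+[0,0,35]+282*d,quat(-d,[np.cos(a),np.sin(a),0])); print("fin",a.round(1),None if r is None else r.round(3))
E
```

```text
[560.46495415   5.14632729 120.        ] [560.94523084   4.63616427 120.        ] (array([560.68900791,   4.87391869, 119.93798226]), np.float64(0.6969271325600096))
[[ 0.947 -0.001  0.321]
 [-0.321 -0.001  0.947]
 [-0.    -1.    -0.002]]
A 0 [-0.776  0.521 -0.406  0.644  0.    -0.306]
A 1.15 [-0.776  0.521 -0.406  0.644  0.     0.844]
B 0 [-0.776  0.521 -0.406  0.644  0.     2.836]
B 1.15 [-0.776  0.521 -0.406  0.644  0.    -2.298]
tool [ 0.481  0.621 -0.007  0.942  0.     2.022]
tool up [0.481 0.563 0.103 1.111 0.    2.022]
tool [ 0.481  0.621 -0.007  0.942  0.    -1.12 ]
tool up [ 0.481  0.563  0.103  1.111  0.    -1.12 ]
fin 0.0 [-0.497  0.574  0.07   1.431  0.501  0.966]
fin 0.4 [-0.497  0.574  0.07   1.431  0.501  0.635]
fin 0.8 [-0.497  0.574  0.07   1.431  0.501  0.277]
fin 1.2 [-0.497  0.574  0.07   1.431  0.501 -0.137]
fin 1.6 [-0.497  0.574  0.07   1.431  0.501 -0.609]
fin 2.0 [-0.497  0.574  0.07   1.431  0.501 -1.089]
fin 2.4 [-0.497  0.574  0.07   1.431  0.501 -1.519]
fin 2.8 [-0.497  0.574  0.07   1.431  0.501 -1.889]
fin 3.2 [-0.497  0.574  0.07   1.431  0.501 -2.224]
fin 3.6 [-0.497  0.574  0.07   1.431  0.501 -2.557]
fin 4.0 [-0.497  0.574  0.07   1.431  0.501 -2.921]
fin 4.4 [-0.497  0.574  0.07   1.431  0.501  2.938]
fin 4.8 [-0.497  0.574  0.07   1.431  0.501  2.461]
fin 5.2 [-0.497  0.574  0.07   1.431  0.501  1.986]
fin 5.6 [-0.497  0.574  0.07   1.431  0.501  1.565]
fin 6.0 [-0.497  0.574  0.07   1.431  0.501  1.202]
```

```bash
python3 - <<'E'
from h import *
a=yaw-.55+np.pi/2
bot.movep(KN+[0,0,340],down(a)); bot.grip(50,30)
bot.move_linear(KN+[0,0,228],vel=120)
s=bot.get_state();print(s['time'],s['position'],s['force'])
for n in("scene","top"): cv2.imwrite(f"pics/{n}1.png",bot.read_camera(n)[:,:,::-1])
im=cv2.imread("pics/scene1.png")[90:180,150:260];cv2.imwrite("pics/z1.png",cv2.resize(im,None,fx=7,fy=6,interpolation=2))
E
```

```text
4.7667 [ 444.79751255 -333.37791449  228.64277311] [ 0.16930108 -0.21559103 -0.31653157]
```

View pics/z1.png

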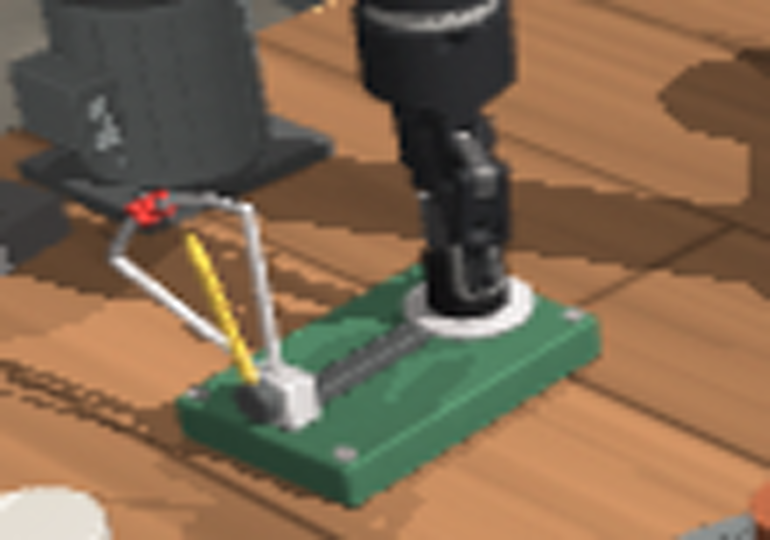

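The fingers straddle the bar with the pointer unchanged. Now I'll grip and turn it most of the way.

```bash
cat >> h.py <<'E'
def gauge(tag):
    s=bot.read_camera("scene")[:,:,::-1].copy();t=bot.read_camera("top")[:,:,::-1].copy()
    cv2.imwrite(f"pics/s_{tag}.png",s);cv2.imwrite(f"pics/t_{tag}.png",t)
    cv2.imwrite(f"pics/zs_{tag}.png",cv2.resize(s[105:175,150:240],None,fx=8,fy=8,interpolation=2))
    cv2.imwrite(f"pics/zt_{tag}.png",cv2.resize(t[185:225,360:430],None,fx=10,fy=10,interpolation=2))
    ys=cen('scene',s,'y',BS); vx,vy,x0,y0=cv2.fitLine(ys.astype(np.float32),2,0,.01,.01).ravel()
    lo,hi=ys[:,1].min(),ys[:,1].max(); f=lambda v:(x0+vx/vy*(v-y0),v)
    P=G+90*gx; A=onplane('scene',f(lo),P,gx);B=onplane('scene',f(hi),P,gx);d=A-B
    print("pointer scene dir",np.arctan2(-d@gy,d[2]).round(4),"tip",np.round(leanx('scene',f(lo-.5),90),3))
    yt=cen('top',t,'y',(370,190,425,215)); k=yt[yt[:,0].argmax()]
    p,e=tri(f(lo),k);q=p-G;print("tip top px",k,"tri",np.round([q@gx,q@gy,q[2],e],1),"lean",np.arctan2(-q@gy,q[2]-50).round(3))
    a=cen('scene',s,'r',(160,115,180,135));b=cen('top',t,'r',BT)
    p,e=tri(a.mean(0),b.mean(0)); q=p-G; print("mark",len(a),a.mean(0),len(b),b.mean(0),np.round([q@gx,q@gy,q[2],e],1),"lean",np.arctan2(-q@gy,q[2]-50).round(3),np.hypot(q@gy,q[2]-50).round(1))
E
python3 - <<'E'
from h import *
bot.move_linear(KN+[0,0,224],vel=60)
bot.grip(0,35); s=bot.get_state();print(s['gripper_width'],s['force'],s['wrist_torque'])
gauge("g")
j=np.array(s['joint_positions']); 
for k in range(1,3):
    j2=j.copy(); j2[5]+=k*.5; bot.move_joints(j2)
bot.hold(.2); s=bot.get_state();print(s['time'],s['gripper_width'],s['force'],s['wrist_torque'])
gauge("t1")
E
```

```text
13.44349818218033 [-1.45771728 -1.26894431  1.75129176] [-0.18280992  0.33226851  0.0368929 ]
pointer scene dir 0.2762 tip [  0.275 101.402]
tip top px [396. 199.] tri [ 89.4 -27.4 145.4   0.4] lean 0.28
mark 20 [170.55 124.35] 36 [411.69444444 200.77777778] [ 80.2 -66.  144.9   0.3] lean 0.608 115.6
6.925 13.472461820254054 [-2.98375541 -2.71080497  2.06328616] [-0.59401028  0.73791476 -0.00158621]
pointer scene dir 0.5715 tip [  0.574 103.981]
tip top px [405. 198.] tri [ 90.6 -53.8 136.5   1.2] lean 0.556
mark 20 [170.55 124.35] 36 [411.80555556 200.88888889] [ 79.9 -66.4 144.7   0.3] lean 0.611 115.6
```

View pics/zs_t1.png

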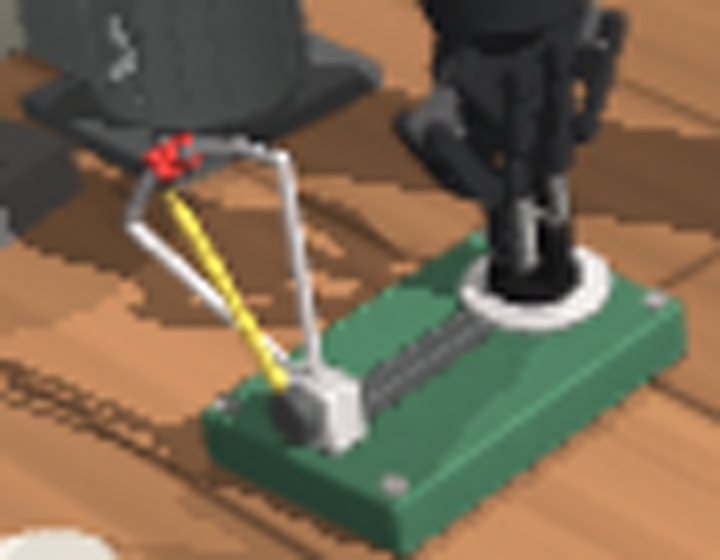

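View pics/zt_t1.png

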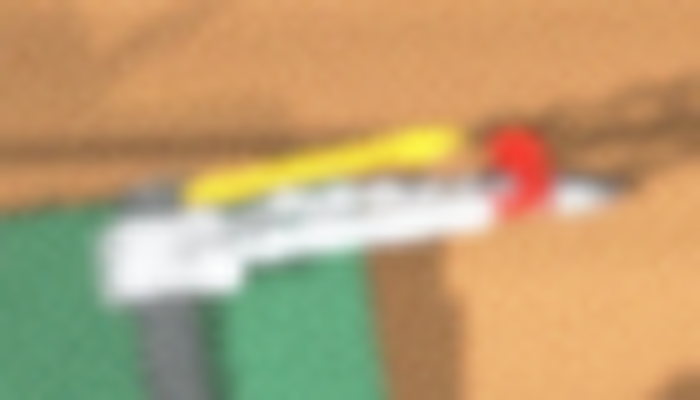

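```bash
cat >> h.py <<'E'
def line3(tag):
    N=[]
    for n,f,box in(('scene','s',BS),('top','t',(370,190,408,215))):
        im=cv2.imread(f"pics/{f}_{tag}.png"); p=cen(n,im,'y',box).astype(np.float32)
        vx,vy,x0,y0=cv2.fitLine(p,2,0,.01,.01).ravel()
        a=ray(n,(x0-9*vx,y0-9*vy))[1];b=ray(n,(x0+9*vx,y0+9*vy))[1]; N.append(np.cross(a,b))
    d=np.cross(*N); d/=np.linalg.norm(d); d*=np.sign(d[2]); print("3D line local",np.round([d@gx,d@gy,d[2]],3),"lean",np.arctan2(-d@gy,d[2]).round(3))
E
python3 - <<'E'
from h import *
line3("g");line3("t1")
j=np.array(bot.get_state()['joint_positions']); j[5]+=.13; bot.move_joints(j); bot.hold(.2); gauge("t2"); line3("t2")
for L in(.58,.61,.64):
    u=lambda r,x:G+x*gx+np.array([0,0,50])+r*(-np.sin(L)*gy+np.array([0,0,np.cos(L)]))
    print(L,"tip",proj('scene',u(106,90)).round(1),proj('top',u(106,90)).round(1),"clip",proj('scene',u(115,80)).round(1),proj('top',u(115,80)).round(1))
E
```

```text
3D line local [-0.01  -0.287  0.958] lean 0.291
3D line local [-0.023 -0.571  0.821] lean 0.608
pointer scene dir 0.6054 tip [  0.609 104.905]
tip top px [407. 198.] tri [ 89.9 -59.1 134.4   0. ] lean 0.611
mark 20 [170.55 124.35] 36 [411.80555556 200.88888889] [ 79.9 -66.4 144.7   0.3] lean 0.611 115.6
3D line local [-0.017 -0.591  0.807] lean 0.632
0.58 tip [[170.3 128. ]] [[407.1 197.8]] clip [[171.1 124.3]] [[410.6 201. ]]
0.61 tip [[169.8 128.2]] [[407.9 197.8]] clip [[170.6 124.5]] [[411.5 201. ]]
0.64 tip [[169.4 128.5]] [[408.7 197.7]] clip [[170.1 124.8]] [[412.3 200.9]]
```

View pics/zs_t2.png

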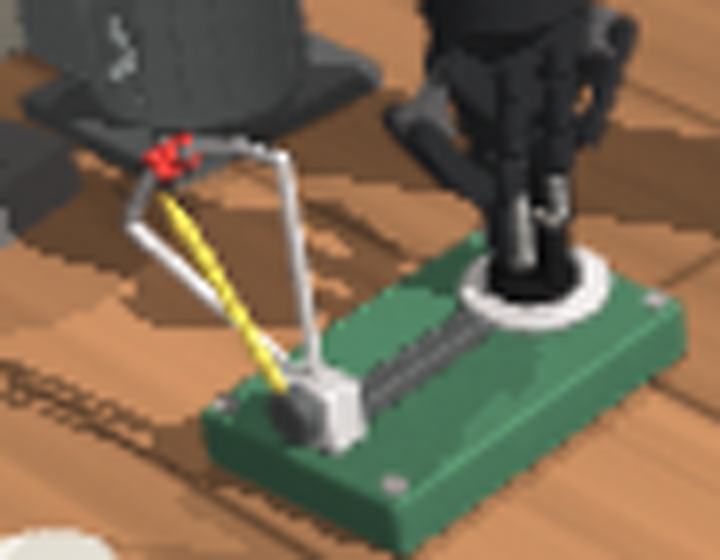

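View pics/zt_t2.png

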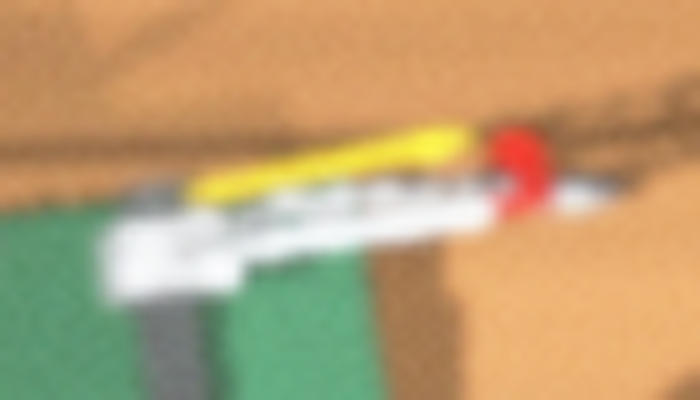

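Pointer at about 0.61 and mark at 0.611, in line from both views. I'll release the knob, re-check, and go above the red tool.

```bash
python3 - <<'E'
from h import *
bot.grip(50); p=np.array(bot.get_state()['position']); bot.move_linear([p[0],p[1],345],vel=150)
gauge("rel"); line3("rel")
r=bot.solve_ik(RED+[0,0,375],down(.03)); print(r.round(2))
bot.move_joints(r); bot.grip(60)
s=bot.get_state(); print(s['time'],s['position'])
gauge("away")
s=cv2.imread("pics/s_away.png");t=cv2.imread("pics/t_away.png")
cv2.imwrite("pics/ab.png",np.hstack([cv2.resize(s[150:275,310:435],None,fx=3.2,fy=3.2),cv2.resize(t[180:255,90:165],(400,400))]))
E
```

```text
pointer scene dir 0.6038 tip [  0.611 104.96 ]
tip top px [406. 198.] tri [ 90.7 -56.9 135.3   1.8] lean 0.588
mark 21 [170.71428571 124.38095238] 36 [411.80555556 200.88888889] [ 79.8 -66.2 144.6   0.8] lean 0.61 115.5
3D line local [-0.019 -0.592  0.805] lean 0.634
[0.48 0.53 0.22 1.26 0.   2.02]
11.8917 [553.27470131 371.22361375 439.98851065]
pointer scene dir 0.6031 tip [  0.62  101.465]
tip top px [404. 199.] tri [ 90.1 -53.9 131.9   5. ] lean 0.582
mark 14 [170.57142857 124.35714286] 27 [412.25925926 200.59259259] [ 80.1 -67.1 144.7   1.7] lean 0.616 116.0
```

View pics/ab.png

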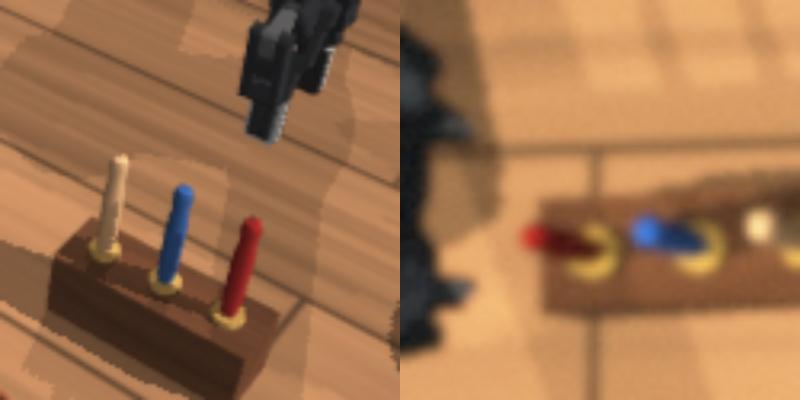

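View pics/zs_away.png

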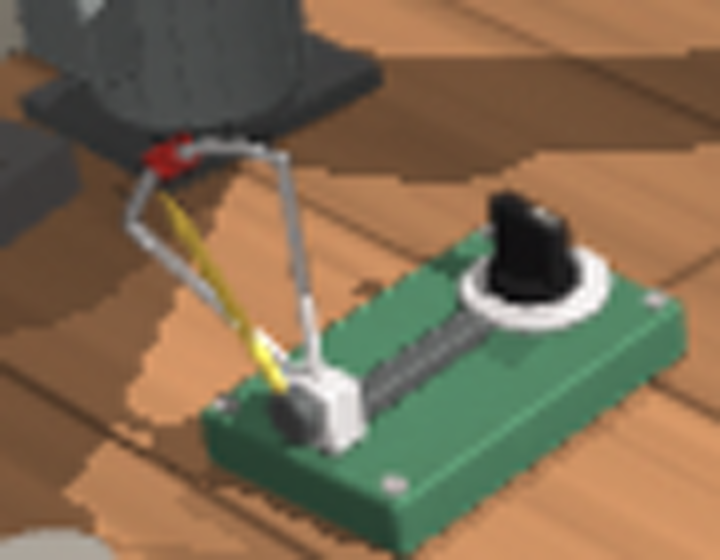

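The pointer stayed at about 0.605 after release and the tools are undisturbed. The fingers straddle the red tool's x line. Descending.

```bash
python3 - <<'E'
from h import *
bot.move_linear(RED+[0.5,0,230],vel=120)
s=bot.get_state();print(s['time'],s['position'],s['force'])
for n in("scene","top"): cv2.imwrite(f"pics/{n}3.png",bot.read_camera(n)[:,:,::-1])
s=cv2.imread("pics/scene3.png");t=cv2.imread("pics/top3.png")
cv2.imwrite("pics/ab3.png",np.hstack([cv2.resize(s[175:275,320:420],(400,400)),cv2.resize(t[180:255,90:165],(400,400))]))
E
```

```text
13.35 [553.81875032 371.87843993 295.92659305] [-0.25831601  1.41063387  1.79111277]
```

View pics/ab3.png

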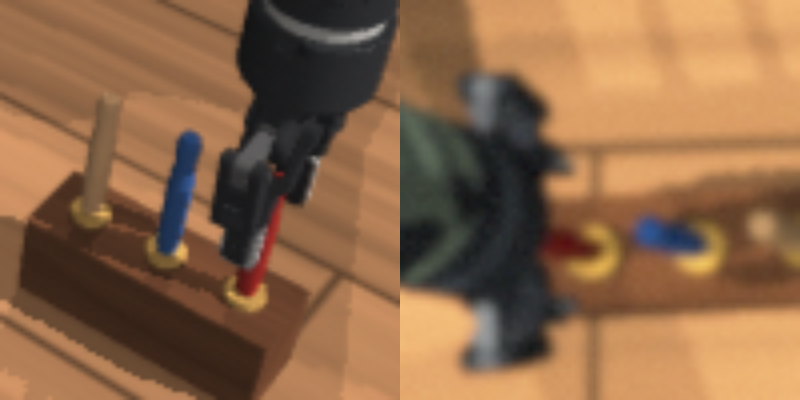

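```bash
python3 - <<'E'
from h import *
bot.grip(0,60); s=bot.get_state();print(s['time'],s['gripper_width'],s['force'],s['wrist_torque'])
p=np.array(s['position']);print(p)
bot.move_linear([p[0],p[1],p[2]+100],vel=80)
bot.move_linear([p[0],p[1],p[2]+200],vel=150)
s=bot.get_state();print(s['time'],s['gripper_width'],s['force'],s['position'])
for n in("scene","top"): cv2.imwrite(f"pics/{n}4.png",bot.read_camera(n)[:,:,::-1])
s=cv2.imread("pics/scene4.png");t=cv2.imread("pics/top4.png")
cv2.imwrite("pics/ab4.png",np.hstack([cv2.resize(s[125:275,300:450],(400,400)),cv2.resize(t[170:260,70:160],(400,400))]))
E
```

```text
13.925 14.569251045214964 [-1.53336524 -0.42674677  1.96101383] [-0.08790041  0.06510886  0.04249576]
[553.55411614 371.74243403 295.2571008 ]
16.1417 14.684570634524027 [-0.82861688 -0.08278478 -1.50299215] [553.45357754 371.67491463 494.11516717]
```

View pics/ab4.png

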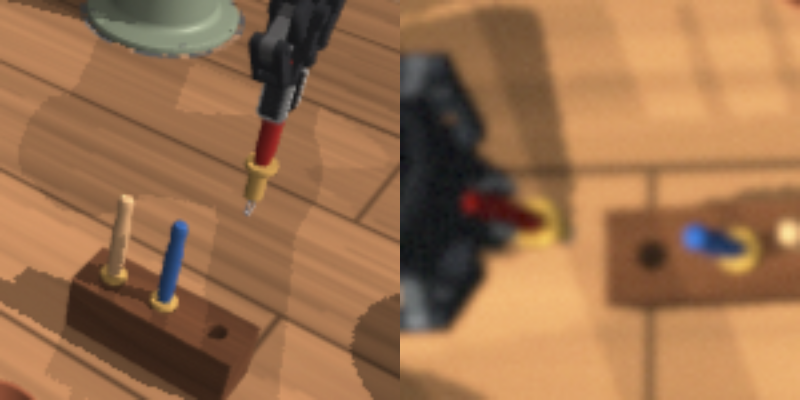

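The tool is out and vertical in the grip, and the blue and wood tools are in place. Now I'll lean it and carry it above the cup.

```bash
cat >> h.py <<'E'
F=np.array([560.7,4.9,120.]); TH=.607
d=-np.sin(TH)*gy+np.array([0,0,np.cos(TH)])
def tcp(h): return F+[0,0,h]+282*d
QF=quat(-d,[0,1,0])
E
python3 - <<'E'
from h import *
r=bot.solve_ik(tcp(130),QF); print(r.round(3))
bot.move_joints(r)
bot.move_linear(tcp(38),vel=100); bot.hold(.3)
s=bot.get_state();print(s['time'],s['gripper_width'],s['force'],s['position'],tcp(38),bot.solve_ik(tcp(38),QF)-s['joint_positions'])
gauge("f")
s=cv2.imread("pics/s_f.png");t=cv2.imread("pics/t_f.png")
cv2.imwrite("pics/f.png",np.hstack([cv2.resize(s[80:220,200:340],(400,400),interpolation=2),cv2.resize(t[160:270,220:330],(400,400),interpolation=2)]))
E
```

```text
[-0.495  0.529  0.237  1.64   0.499 -0.571]
19.825 14.310794152515665 [-0.07844874  0.65610899 -1.46698615] [ 573.60987383 -155.50563089  390.02640864] [ 573.55463619 -155.44001574  389.62434604] [ 6.02862186e-05  4.62135738e-04 -4.04948850e-04 -1.34083005e-04
 -2.98486599e-05 -2.76430027e-06]
pointer scene dir 0.5961 tip [  0.607 101.107]Traceback (most recent call last):
  File "<stdin>", line 6, in <module>
  File "h.py", line 45, in gauge
    yt=cen('top',t,'y',(370,190,425,215)); k=yt[yt[:,0].argmax()]
                                                ~~~~~~~~~~~~~~^^
ValueError: attempt to get argmax of an empty sequence
```

View pics/s_f.png

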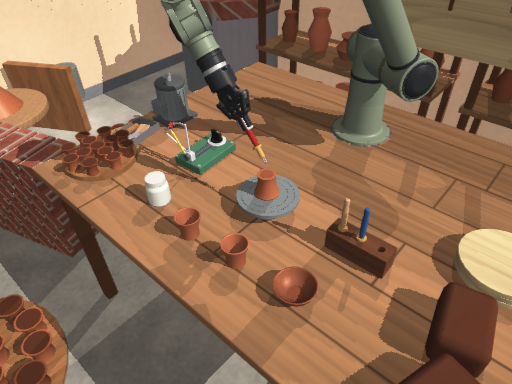

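The scene shows the tool leaning the same way as the pointer, loop above the cup (tip near 266,163), and the other tools standing. The arm hides the gauge in the top view. I'll measure the tool axis itself.

```bash
python3 - <<'E'
from h import *
s=cv2.imread("pics/s_f.png");t=cv2.imread("pics/t_f.png")
cv2.imwrite("pics/f.png",np.hstack([cv2.resize(s[110:190,225:305],(400,400),interpolation=2),cv2.resize(t[180:250,235:305],(400,400),interpolation=2)]))
O=F+[0,0,38]
for k in(0,22,52,100,140): print(k,proj('scene',O+k*d).round(1),proj('top',O+k*d).round(1))
N=[]
for n,im,box in(('scene',s,(238,115,275,168)),('top',t,(240,195,300,240))):
    hsv=cv2.cvtColor(im,cv2.COLOR_BGR2HSV)
    m=cv2.inRange(hsv,(0,200,60),(5,255,255))|cv2.inRange(hsv,(173,170,60),(180,255,255))|cv2.inRange(hsv,(17,130,90),(32,255,255))
    k=np.zeros_like(m);x0,y0,x1,y1=box;k[y0:y1,x0:x1]=m[y0:y1,x0:x1]
    ys,xs=np.nonzero(k);p=np.c_[xs,ys].astype(np.float32);print(n,len(p),p.min(0),p.max(0))
    vx,vy,x,y=cv2.fitLine(p,cv2.DIST_HUBER,0,.01,.01).ravel()
    N.append(np.cross(ray(n,(x-9*vx,y-9*vy))[1],ray(n,(x+9*vx,y+9*vy))[1]))
e=np.cross(*N);e/=np.linalg.norm(e);e*=np.sign(e[2])
print("axis local",np.round([e@gx,e@gy,e[2]],3),"lean",np.arctan2(-e@gy,e[2]),"cmd",d.round(3),"angle between",np.arccos(e@d))
E
```

```text
0 [[266.3 163. ]] [[258.6 216.4]]
22 [[262.6 156.2]] [[263.6 215.1]]
52 [[257.6 146.9]] [[270.5 213.3]]
100 [[249.3 131.6]] [[282.4 210.2]]
140 [[242.3 118.6]] [[292.9 207.4]]
scene 70 [253. 144.] [264. 157.]
top 60 [262. 209.] [273. 218.]
axis local [-0.384 -0.8    0.461] lean 1.0477876991801314 cmd [ 0.046 -0.569  0.821] angle between 0.5825906326547087
```

View pics/f.png

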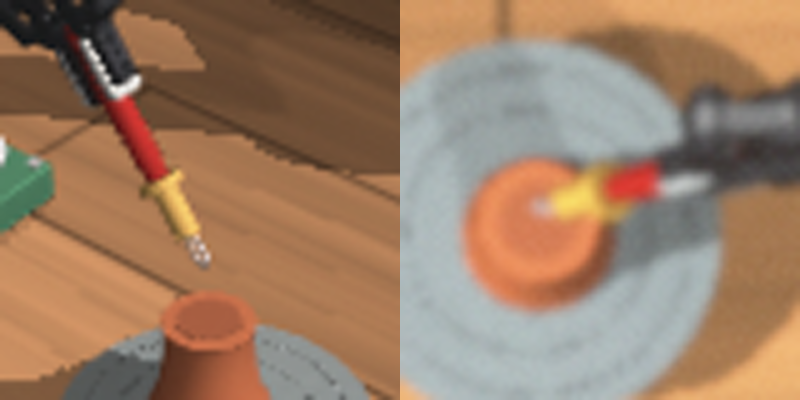

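```bash
python3 - <<'E'
from h import *
s=cv2.imread("pics/s_f.png");t=cv2.imread("pics/t_f.png")
N=[]
for n,im,box in(('scene',s,(238,115,262,150)),('top',t,(265,195,300,225))):
    b,g,r=[im[...,i].astype(int) for i in range(3)]
    red=(r>90)&(g<.45*r)&(b<.55*r); br=(r>120)&(g>.6*r)&(b<.55*r)
    x0,y0,x1,y1=box if n=='scene' else (255,200,300,225)
    k=np.zeros(red.shape,bool);k[box[1]:box[3],box[0]:box[2]]=red[box[1]:box[3],box[0]:box[2]]
    k2=np.zeros(red.shape,bool); bb=(250,140,268,162) if n=='scene' else (258,205,280,222)
    k2[bb[1]:bb[3],bb[0]:bb[2]]=br[bb[1]:bb[3],bb[0]:bb[2]]
    if n=='top': # terracotta/shadow safe
        pass
    A=np.argwhere(k)[:,::-1].mean(0);B=np.argwhere(k2)[:,::-1].mean(0);print(n,k.sum(),A,k2.sum(),B)
    N.append((A,B))
(sa,sb),(ta,tb)=N
pa,ea=tri(sa,ta);pb,eb=tri(sb,tb);print("red",pa,ea,"brass",pb,eb)
O=F+[0,0,38]
for nm,p in(("red",pa),("brass",pb)):
    k=(p-O)@d; print(nm,"along",k.round(1),"off axis",(p-O-k*d).round(1))
n1=np.cross(ray('scene',sa)[1],ray('scene',sb)[1]);n2=np.cross(ray('top',ta)[1],ray('top',tb)[1])
e=np.cross(n1,n2);e/=np.linalg.norm(e);e*=np.sign(e[2]);print(np.round([e@gx,e@gy,e[2]],3),np.arccos(e@d))
E
```

```text
scene 87 [252.11494253 137.12643678] 333 [258.67867868 150.94294294]
top 41 [275.24390244 211.65853659] 138 [265.72463768 214.22463768]
red [565.51836667 -37.7341523  228.00183894] 6.001022139781111 brass [564.11253023 -15.44683774 191.42699352] 6.4843287328493435
red along 82.0 off axis [1.1 4.  2.7]
brass along 39.2 off axis [1.6 1.9 1.2]
[-0.009 -0.514  0.858] 0.06772680463476007
```

```bash
python3 - <<'E'
from h import *
s=cv2.imread("pics/s_f.png");O=F+[0,0,38]
b,g,r=[s[...,i].astype(int) for i in range(3)]
k=np.zeros(r.shape,bool);sl=(slice(115,150),slice(238,262));k[sl]=((r>90)&(g<.45*r)&(b<.55*r))[sl]
m=k.astype(np.uint8); 
n,l,st,c=cv2.connectedComponentsWithStats(m); i=1+st[1:,4].argmax(); print(st[i])
P=np.argwhere(l==i)[:,::-1].astype(np.float32)
vx,vy,x,y=cv2.fitLine(P,2,0,.01,.01).ravel()
a=onplane('scene',(x-6*vx,y-6*vy),O,gx);c=onplane('scene',(x+6*vx,y+6*vy),O,gx);e=a-c;e*=np.sign(e[2])
print("handle fit lean",np.arctan2(-e@gy,e[2]))
for nm,px in(("tip",(265.7,162.3)),("collar",(257.1,147.1)),("handle",(248.9,129.5))):
    q=onplane('scene',px,O,gx)-O; print(nm,"along",(q@d).round(1),"off",(q-(q@d)*d).round(1))
e=onplane('scene',(248.9,129.5),O,gx)-onplane('scene',(265.7,162.3),O,gx);print("hand pts lean",np.arctan2(-e@gy,e[2]))
print(tri((265.7,162.3),(260,216.2)),"want",O)
E
```

```text
[246 129  13  17  87]
handle fit lean 0.611659125275132
tip along 2.5 off [ 0.  -0.6 -0.4]
collar along 51.7 off [ 0.1 -1.7 -1.2]
handle along 105.8 off [-0.2  2.1  1.5]
hand pts lean 0.5752475451140665
(array([560.53676127,   1.86122292, 159.00235167]), np.float64(1.2143981470707093)) want [560.7   4.9 158. ]
```

```bash
python3 - <<'E'
from h import *
s=bot.get_state();print(s['time'],s['gripper_width'],s['force'],abs(s['joint_velocities']).max())
print(bot.finish_job())
E
```

```text
19.925 14.558245039076752 [-1.39747974 -0.46051856  0.35627465] 0.003251174047024251
the job is handed in; nothing more can be done
None
```

The job is handed in at about 20 s of the 72 s allowed, with no verdict reported. The arm is still holding the red tool, leaning, above the cup.

- **Gauge:** I pinched the knob and turned it clockwise by 1.13 rad, leaving the pointer and mark untouched. In the scene view the pointer leans about 0.605 rad and the mark about 0.61 rad, both unchanged after I let go.
- **Tool:** I drew it 200 mm straight up out of the block and leaned it 0.607 rad in the pointer's plane, to the same side. The loop is about 39 mm above the foot by my measurement, and within about 3 mm of its centre. The arm was still, with almost no outside force on it.
- **Bystanders:** In the last scene view the other tools, the cup and the pots look undisturbed.

**Checks that disagreed or failed:**
- Other pointer readings spread from 0.58 to 0.63 rad, which is coarse because one pixel is about 2.7 mm.
- Scene-view readings of the tool's lean gave 0.61 rad (line fit on the handle) and 0.575 rad (points picked by hand).
- Two attempts to get the tool's axis from both views came out 0.58 and 0.07 rad off. The first saw only the short brass part and the second picked up background pixels, so I discarded both.
- At the end the arm hid the gauge from the top camera. The last pointer reading, about 0.60 rad, therefore comes from the scene view only.

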